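Press a spice jar home in its foam-lined travel case

TASK

Take the spice jar with the dark blue label from the sloping rack and lay it on its side in the empty cutout of the open foam-lined case (either end first), pressing it past the springy foam lips until it lies fully home and level on the bottom of the cutout. Leave the other spice jar in the rack and the honey jar where they are, and let go of everything.

Things in the scene. Friction and masses are not known exactly. Their poses are not given: they have to be found in the camera images.
- jar_mid (a point): the spice jar to be packed: round, black cap, dark blue and white label, 41 mm in diameter, 105 mm long, about 110 g. This point is its centre, on its axis; z runs along the jar towards the cap. At the start it rests, cap end up, on the 35 degree slope of the rack in either of its two lanes, between ribs 5 mm high that stand only near the jar's two ends
- other_jar_mid (a point): the other spice jar, of the same shape and size, with a black and dark green label; it lies in the other lane, 95 mm beside (centre to centre), and must stay there. This point is its centre; z runs towards its cap
- rack: wooden rack, 200 mm wide, with a flat deck 130 mm long that slopes up by 35 degrees along the rack's x axis; fixed. A stop 14 mm high at the low end holds the jars. Origin: centre of its underside; y along its width, the lanes 47.5 mm to either side of the middle
- case: open black case, 173 x 188 x 42 mm, with dark foam over an orange bottom layer; fixed. Origin: centre of its underside, z up. The empty cutout runs along x and is centred at y = +33 mm; a glass salt shaker, part of the case, lies along x at y = -53 mm and reaches up to z = 54 mm
- cutout (a point): where the jar's centre lies when fully home in the empty cutout: 20.4 mm above the orange bottom, 30.4 mm above the worktop. x runs along the cutout, z up. The cutout is 113 mm long and 47 mm wide between foam walls whose top is 10 mm above this point; the jar at home stands about 10 mm above the foam
- lips (a point): middle of the springy foam lips, level with their centre line, 6 mm above the home point. Two, each 28 mm long, stand on either side near the cutout's ends, 36 mm apart across it: a jar laid on them is about 16 mm too high and takes about 8 to 16 N in all to be pressed past them (half on one end alone). It does not sink in by its own weight, and can stay part-way
- recess (a point): centre of the finger recess, on the orange bottom in the middle of the cutout: 52 mm long (x), open to 52 mm on either side of the cutout's centre line, free of lips and foam down to the orange bottom, so that fingers can hold the jar by its middle all the way down
- honey: honey jar with a red lid, 62 mm wide, 86 mm high, standing behind the work; origin at the centre of its underside; stays where it is
Not all that is in view belongs to the job. What is shaped like the part that bears jar_mid but orange or purple is not meant.

How it is judged:
By the outcome, as a careful person would: the job done as asked, in the order asked, and still so for the second after the job is handed in, with the robot touching nothing.
It also fails if it takes over 51 s, if anything falls off the work surface, if the arm or the gripper's body presses on something with over 40 N, if the wrist force passes 120 N, or if a joint passes its speed limit or range.

ROBOT

A 7-joint arm with a two-finger parallel gripper is mounted at the origin on a cart in front of the work surface, level with it; the furniture and walls round the work are solid. World frame = base frame: x ahead of the robot, y to its left, z up, the work surface at z = 0. Lengths are in m, angles in rad, forces in N, time in s.
With the tool pointing down it reaches from about 0.35 to 0.9 m from the base axis. Payload 8.1 kg.
Tool frame: the origin (TCP) lies at the very end of the fingers, on their centre line; the grasp point (between the pads) lies 19 mm behind it (arm.tcp_to_grasp is the z of the grasp point in the tool frame, in m); z points along the fingers, y is the line along which they close (so a half turn about z gives the same grasp; the last joint's range is limited). The gripper opens to 92 mm and grips with 3 to 60 N. Pads are 19 mm wide; open, the fingers measure 130 mm over their backs; the gripper's body (75 mm by 190 mm) begins 47 mm behind the grasp point.
Start: joints at [-1.334, 0.434, 0.025, 1.573, -0.012, 1.134, -0.075], TCP at [0.208, 0.589, 0.227] pointing down, gripper open.
Joint ranges: [-2.62, 2.62], [-0.44, 2.09], [-1.27, 1.32], [0.08, 2.57], [-1.32, 4.46], [0.12, 2], [-2.74, 2.74]. Speed limits (rad/s): [2.22, 2.22, 3.01, 3.01, 3.14, 3.14, 3.14].

INTERFACE

Orientations are given as a rotation vector (axis times angle).
In Python, from cell import readout, vision, sign_off, arm gives the robot as it stands. The module is installed in compiled form; this text tells all that it offers.
- The arm moves only by the shell command python3 -m creep 'ROWS' [FORCE]. ROWS is JSON, a list of rows, each a list of 5 numbers: the shift along the tool's x, y, z in units of 4 cm (1.0 is 4 cm), then the turn about the tool's z in units of 4 degrees (1.0 is 4 degrees), then the opening, from 0 (shut) to 1 (fully open). A call has 1 to 12 rows; each row shifts and turns the commanded pose from where the row before left it, along the tool's axes as they then stand; what a row does not reach is not made up. A row lasts 1/8 s, in which the tool goes at most 62.5 mm and 10.7 degrees, less where a joint would pass 70% of its speed; a pose out of reach is approached as far as the arm can. A call with a number of a shift or a turn outside -1 to 1 is refused whole. A call with a gripper value outside its range is refused whole. The fingers move at their own pace and stop on an object; FORCE is the grip in N (left out, the last holds). Time passes only in rows, so rows that do not move let the fingers close. It gives the time, the measured TCP pose, the force, the opening and the grip force at its end, in the units of the state.
- readout.observe(): the state, without advancing time (a new reading comes with each control period).
- vision.get_image(name): name is "side" or "top" or "wrist"; returns a dict with "pixels" (400x640x3 uint8, blue, green, red), "z_map" (400x640 float32, m along the optical axis (not along the pixel's ray), 0 where there is no reading), "camera_matrix" (3x3 intrinsics, pixels), "position" and "rotation" of the camera in the world. Camera axes: x right, y up, looking along -z (the intrinsics and any distortion apply to the point x, -y, -z); pixel columns grow to the right and rows downward; lengths in m; the calibration is good to about 2 mm. A picture is of the moment at which its call begins.
- sign_off(): hands the job in; it is judged then, once.
The state is a dict: "clock": time; "joints": joint angles; "dq": joint speeds; "joint_efforts": joint torques, N m; "position": TCP position; "ee_rot": TCP orientation; "force": force on the tool from outside, world axes, zero at the start; "ft_torque": the same for the moment, N m; "width": opening from 0.0 (shut) to 1.0 (fully open); "gripper_force": force on a finger pad.
Only numpy, scipy, OpenCV 4.12 (cv2) and the standard library are available. Lean on these libraries where they do the work, as an engineer would, in place of code of your own. Each camera call takes 0.05 s, during which the arm holds its last target. There are 200 camera calls.

## Working session

There is one attempt and no reset: what is moved stays moved. The work goes in short steps, Python scripts to look and compute and a shell command to move; the robot and the scene stay as the last step left them, time stands still between calls to the robot, and variables do not carry over. Pictures are saved under pics/ and viewed, at most 10 in all, crops included, and the job is handed in when it is done.

```bash
mkdir -p pics
cat > h.py <<'E'
import numpy as np, cv2
from cell import readout, vision, arm
def cloud(im):
    K=im["camera_matrix"]; z=im["z_map"]; v,u=np.mgrid[:400,:640]
    P=np.stack([(u-K[0,2])/K[0,0]*z,-(v-K[1,2])/K[1,1]*z,-z],-1)
    R=np.array(im["rotation"]); 
    if R.shape!=(3,3): R=cv2.Rodrigues(R)[0]
    return P@R.T+np.array(im["position"])
E
python3 - <<'E'
from h import *
print(readout.observe(), arm.tcp_to_grasp)
a=vision.get_image("top"); b=vision.get_image("side")
for n,i in (("top",a),("side",b)):
    np.savez("pics/"+n,px=i["pixels"],P=cloud(i),z=i["z_map"]); cv2.imwrite(f"pics/{n}1.png",i["pixels"]); print(i["position"],i["rotation"],i["camera_matrix"])
E
```

```text
{'clock': 0.0, 'joints': array([-1.33358022,  0.43521023,  0.02498062,  1.57412508, -0.01157363,
        1.13398419, -0.07511745]), 'dq': array([ 5.47580506e-04,  9.35694769e-04, -3.05994381e-04,  2.40961977e-03,
        2.96241978e-04,  1.56669983e-05,  9.45671659e-04]), 'joint_efforts': array([ 1.52048106e-03, -6.67865038e+01,  9.85623635e-01, -3.14449346e+01,
       -6.04663719e-02,  4.29621502e-02,  1.73947656e-04]), 'position': array([0.20821481, 0.5887443 , 0.22594217]), 'ee_rot': array([-5.31329543e-01, -3.09623488e+00,  2.48078933e-03]), 'force': array([0.6269885 , 0.47193606, 0.53970424]), 'ft_torque': array([-0.01806452,  0.00325989, -0.03129294]), 'gripper_force': 0.0, 'width': 0.9953870401336385} -0.0188
[ 0.38117556 -0.09917552  1.30696192] [ 0.10674256 -0.08871883 -1.56112716] [[427.31146235   0.         315.47199584]
 [  0.         427.31146235 198.25221308]
 [  0.           0.           1.        ]]
[0.71642907 0.38541026 1.06808145] [0.12359119 0.64038533 2.75100986] [[425.71600958   0.         312.984     ]
 [  0.         425.71600958 200.56326104]
 [  0.           0.           1.        ]]
```

View pics/top1.png

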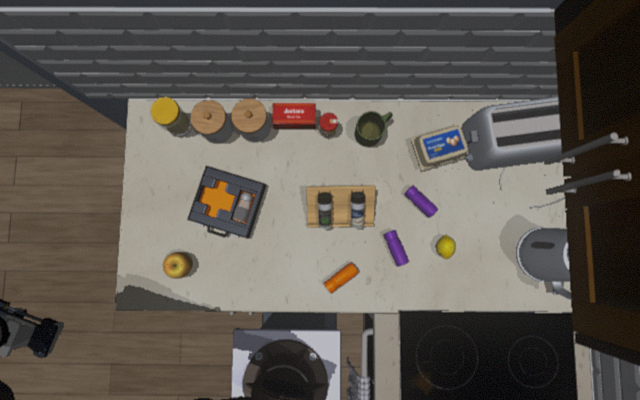

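View pics/side1.png

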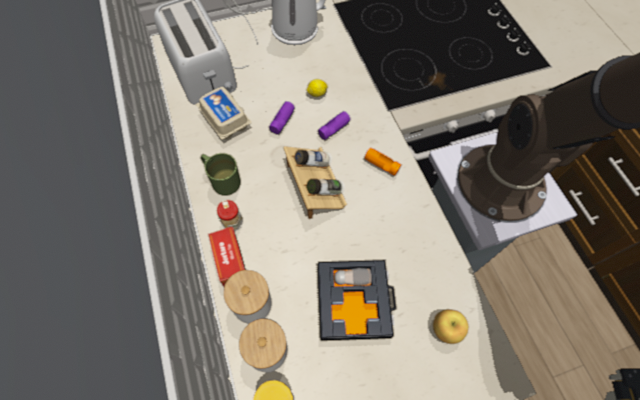

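The top view shows the rack around (340,206), with the blue-label jar in the right lane at about (358,210) and the green one at (325,210). The case is at (228,203), turned about -19°, with its orange cutout at (217,199) and the shaker at (244,205). The honey jar, with its red lid, is at (329,122).

```bash
cat > m.py <<'E'
from h import *
from scipy.optimize import least_squares
D={n:np.load(f"pics/{n}.npz") for n in("top","side")}
for n,d in D.items():
    P=d["P"]; px=d["px"].astype(int); hsv=cv2.cvtColor(d["px"],cv2.COLOR_BGR2HSV)
    pts=(lambda l:print(n,[tuple(P[v,u].round(3)) for u,v in l]))
    if n=="top": pts([(290,280),(307,187),(376,186),(374,226),(358,210),(325,210),(217,199),(244,205)])
    # orange in case
    x,y,z=P[...,0],P[...,1],P[...,2]
    m=(hsv[...,0]>8)&(hsv[...,0]<22)&(hsv[...,1]>200)&(hsv[...,2]>150)&(z<.02)&(z>-.01)
    nn,l,s,c=cv2.connectedComponentsWithStats(m.astype(np.uint8))
    for i in range(1,nn):
        if s[i,4]>100:
            q=P[l==i]; r=cv2.minAreaRect(q[:,:2].astype(np.float32)*1000); print(n,"orange",s[i],q.mean(0).round(4),r)
    # dark case top
    m=(px.max(-1)<110)&(z>.03)&(z<.048)&(abs(x-.38)<.16)&(abs(y-.17)<.16)
    q=P[m]; print(n,"case",len(q),q[:,2].mean(), cv2.minAreaRect(q[:,:2].astype(np.float32)*1000) if len(q)>5 else 0)
E
python3 m.py
python3 - <<'E'
import cv2,numpy as np
a=cv2.imread("pics/top1.png")[160:250,180:390]
b=cv2.imread("pics/side1.png")[130:350,270:410]
A=cv2.resize(a,None,fx=3.6,fy=3.6,interpolation=3);cv2.imwrite("pics/c1.png",A)
E
```

```text
top [(np.float64(0.296), np.float64(-0.009), np.float64(0.001)), (np.float64(0.566), np.float64(-0.06), np.float64(0.089)), (np.float64(0.584), np.float64(-0.27), np.float64(-0.002)), (np.float64(0.461), np.float64(-0.263), np.float64(0.002)), (np.float64(0.5), np.float64(-0.206), np.float64(0.095)), (np.float64(0.499), np.float64(-0.112), np.float64(0.097)), (np.float64(0.539), np.float64(0.218), np.float64(0.011)), (np.float64(0.517), np.float64(0.127), np.float64(0.051))]
top orange [202 182  32  35 608] [0.5404 0.2178 0.0104] ((541.109619140625, 217.76287841796875), (92.2919692993164, 94.06857299804688), 23.733692169189453)
top case 1344 0.04044928720668321 ((430.56744384765625, 213.09774780273438), (189.30029296875, 283.1963806152344), 73.70924377441406)
side orange [ 332  292   46   42 1183] [0.5372 0.2153 0.0101] ((536.866943359375, 215.14144897460938), (100.75857543945312, 102.65438079833984), 27.7900447845459)
side case 1809 0.0399641132251972 ((452.651123046875, 210.22511291503906), (186.61317443847656, 233.72903442382812), 73.39671325683594)
```

View pics/c1.png

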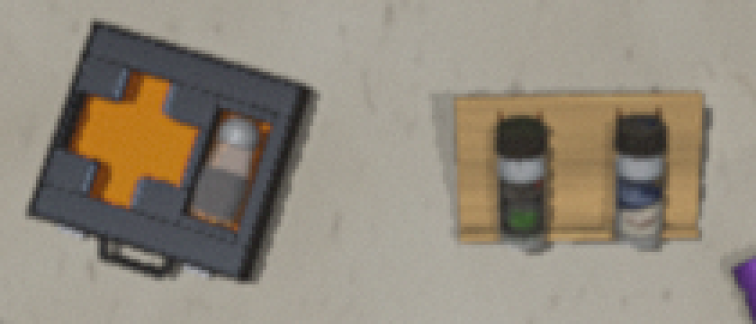

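The crop shows the cutout cross centred near (140,140), with the lips at its four corners. The blue jar lies in the right lane at about (640,180), cap up-slope. Next I'll fit the case rectangle and the jar cylinder.

```bash
cat > m2.py <<'E'
from h import *
from scipy.optimize import least_squares
for n in("top","side"):
    d=np.load(f"pics/{n}.npz");P=d["P"];px=d["px"].astype(int);x,y,z=P[...,0],P[...,1],P[...,2]
    m=(px.max(-1)<110)&(z>.034)&(z<.046)&(abs(x-.52)<.125)&(abs(y-.19)<.13)
    m=cv2.morphologyEx(m.astype(np.uint8),cv2.MORPH_OPEN,np.ones((3,3)))
    _,l,s,_=cv2.connectedComponentsWithStats(m); q=P[l==1+s[1:,4].argmax()]
    print(n,"case",len(q),cv2.minAreaRect(q[:,:2].astype(np.float32)*1000))
    # deck: points in strip between jars
    m=(abs(y+.16)<.018)&(x>.475)&(x<.55)&(z>.015)&(z<.12)
    q=P[m]; A=np.c_[q[:,:2],np.ones(len(q))]; c=np.linalg.lstsq(A,q[:,2],rcond=None)[0]
    print(" deck",c,np.degrees(np.arctan(np.hypot(*c[:2]))),"dir",np.degrees(np.arctan2(c[1],c[0])),len(q))
    nrm=np.array([-c[0],-c[1],1]);nrm/=np.linalg.norm(nrm)
    for nm,y0 in(("blue",-.207),("green",-.112)):
        h=(P-np.array([0,0,c[2]]))@nrm
        m=(abs(y-y0)<.03)&(x>.43)&(x<.6)&(h>.016)&(h<.05)&(z>.02)
        q=P[m]; ax0=np.array([c[0]*0+1,c[1]/c[0],0]);
        def f(p):
            a=np.array([1,p[2],p[3]]);a/=np.linalg.norm(a)
            r=q-np.array([.5,p[0],p[1]]); return np.linalg.norm(np.cross(r,a),axis=1)-.0205
        s=least_squares(f,[y0,.08,0,.7],loss="soft_l1",f_scale=.002); p=s.x
        a=np.array([1,p[2],p[3]]);a/=np.linalg.norm(a); t=(q-np.array([.5,p[0],p[1]]))@a
        lo,hi=np.percentile(t,[1,99]); mid=np.array([.5,p[0],p[1]])+a*(lo+hi)/2
        print("  ",nm,len(q),"rms",np.std(f(p)),"tilt",np.degrees(np.arctan(p[3])),"yaw",np.degrees(np.arctan(p[2])),"len",hi-lo,"mid",mid.round(4))
E
python3 m2.py
```

```text
top case 2044 ((528.991455078125, 184.1351318359375), (188.99783325195312, 172.83062744140625), 73.07662200927734)
 deck [ 0.71085004  0.01076696 -0.31011644] 35.41022298412494 dir 0.8677699726982868 329
   blue 473 rms 0.003281685189317017 tilt 33.90586944851392 yaw 1.7387417111714207 len 0.1040793298298192 mid [ 0.5039 -0.2053  0.0704]
   green 489 rms 0.0032283226650192077 tilt 33.97587020740037 yaw 1.4795359561538193 len 0.10753349193744408 mid [ 0.5001 -0.1103  0.0697]
side case 3153 ((530.9188842773438, 186.9649658203125), (186.6547393798828, 173.4893035888672), 73.2947006225586)
 deck [ 0.70820152  0.03659071 -0.30667527] 35.342213098199274 dir 2.9576762350317707 221
   blue 474 rms 0.003563505600236732 tilt 33.18524191189404 yaw 2.135419061667098 len 0.10304829979503781 mid [ 0.5074 -0.2043  0.0703]
   green 484 rms 0.003414897960700042 tilt 32.719519554939225 yaw 2.2386909827206862 len 0.10402140524562314 mid [ 0.5047 -0.1092  0.0701]
```

```bash
python3 -m creep '[[0,0,0,-1,0.8],[0,0,0,-1,0.8],[0,0,0,-1,0.8],[0,0,0,-1,0.8],[0,0,0,-1,0.8],[0,0,0,-0.3,0.8],[-0.3,-0.95,0,0,0.8],[-0.3,-0.95,0,0,0.8],[-0.3,-0.95,0,0,0.8],[-0.3,-0.95,0,0,0.8],[-0.3,-0.95,0,0,0.8],[-0.3,-0.95,0,0,0.8]]' 15
python3 -m creep '[[-0.35,-0.95,0,0,0.8],[-0.35,-0.95,0,0,0.8],[-0.35,-0.95,0,0,0.8],[-0.35,-0.95,0,0,0.8],[-0.35,-0.95,0,0,0.8],[-0.35,-0.95,0,0,0.8],[-0.35,-0.95,0,0,0.8],[-0.35,-0.95,0,0,0.8],[-0.35,-0.95,0,0,0.8],[-0.35,-0.95,0,0,0.8],[-0.3,-0.9,0,0,0.8],[-0.3,-0.8,0,0,0.8]]'
```

```text
clock: 1.6
position: [0.2875, 0.3622, 0.2267]
ee_rot: [-0.046, 3.141, 0.0]
force: [1.1, -0.6, -0.6]
width: 0.797
gripper_force: 0.0
clock: 3.1
position: [0.4648, -0.0807, 0.2268]
ee_rot: [-0.045, 3.141, 0.0]
force: [0.9, 1.4, 1.3]
width: 0.799
gripper_force: 0.0
```

```bash
python3 -m creep '[[-0.25,-0.8,0,0,0.8],[-0.25,-0.8,0,0,0.8],[-0.25,-0.8,0,0,0.8],[-0.16,-0.73,0,0,0.8],[0,0,0,0,0.8]]'
cat > m3.py <<'E'
from h import *
i=vision.get_image("wrist"); np.savez("pics/wrist",px=i["pixels"],P=cloud(i),z=i["z_map"]); cv2.imwrite("pics/w1.png",i["pixels"]); print(i["position"],i["rotation"],readout.observe()["position"])
E
python3 m3.py; sed 's/("top","side")/("wrist",)/' m2.py > m4.py; python3 m4.py
```

```text
clock: 3.72
position: [0.5046, -0.2058, 0.2266]
ee_rot: [0.04, -3.141, 0.002]
force: [0.3, 0.2, -0.9]
width: 0.801
gripper_force: 0.0
[ 0.42200405 -0.2079018   0.38401205] [-0.23757084 -0.24299058  1.58268534] [ 0.50445867 -0.2040548   0.22644714]
wrist case 7614 ((526.8726806640625, 180.1063690185547), (182.5304412841797, 172.214111328125), 73.23108673095703)
 deck [ 0.70084936  0.02154262 -0.30342247] 35.03738422758565 dir 1.7605958869018508 2121
   blue 3255 rms 0.0020861432920624523 tilt 34.17229327322345 yaw 1.4902818330094094 len 0.10276522235169505 mid [ 0.5029 -0.2052  0.0693]
   green 3426 rms 0.0020132780620780453 tilt 34.16697122993887 yaw 1.364253114503267 len 0.10304755147447289 mid [ 0.5003 -0.1101  0.0693]
```

View pics/w1.png

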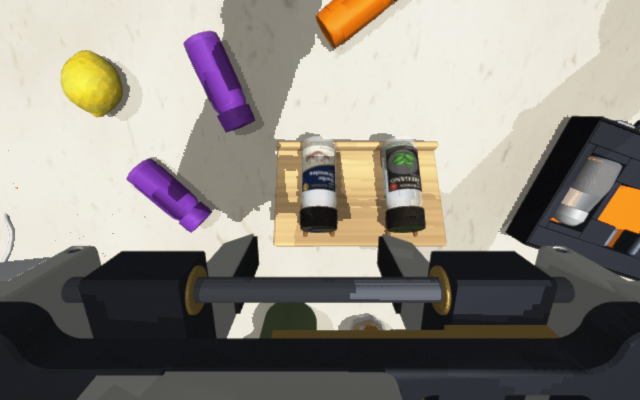

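The wrist view shows the blue jar at (318,185), centred between the fingers at (250,270) and (387,270). Descending to grip its middle.

```bash
python3 -m creep '[[0,0,0.8,0,0.8],[0,0,0.8,0,0.8],[0,0,0.8,0,0.8],[0,0,0.7,0,0.8],[0,0,0.5,0,0.8],[0,0,0.3,0,0.8],[0,0,0.22,0,0.8],[0,0,0,0,0.8]]'
python3 -m creep '[[0,0,0,0,0.6],[0,0,0,0,0.5],[0,0,0,0,0.3],[0,0,0,0,0.3],[0,0,0,0,0.3],[0,0,0,0,0.3]]' 15
```

```text
clock: 4.78
position: [0.5047, -0.203, 0.0618]
ee_rot: [0.048, -3.141, -0.0]
force: [0.2, -0.3, -0.4]
width: 0.801
gripper_force: 0.0
clock: 5.52
position: [0.5049, -0.2038, 0.0621]
ee_rot: [-0.047, 3.141, -0.001]
force: [-0.0, -2.8, 3.4]
width: 0.436
gripper_force: 15.0
```

```bash
python3 -m creep '[[0,0,-0.2,0,0.3],[0,0,-0.5,0,0.3],[0,0,-0.8,0,0.3],[0,0,-0.8,0,0.3],[0,0,-0.9,0,0.3],[0,0,-0.9,0,0.3],[-0.1,0.4,0,0,0.3],[-0.1,0.8,0,0,0.3],[-0.1,0.9,0,0,0.3],[-0.1,0.9,0,0,0.3],[-0.1,0.9,0,0,0.3],[-0.1,0.9,0,0,0.3]]' 25
python3 -m creep '[[-0.1,0.9,0,0,0.3],[-0.1,0.9,0,0,0.3],[-0.1,0.9,0,0,0.3],[-0.1,0.9,0,0,0.3],[-0.1,0.9,0,0,0.3],[-0.07,0.7,0,0,0.3],[0,0.37,0,0,0.3],[0,0,0,1,0.3],[0,0,0,1,0.3],[0,0,0,1,0.3],[0,0,0,1,0.3],[0,0,0,0.6,0.3]]'
python3 - <<'E'
from h import *
for n in ("side","top","wrist"):
    i=vision.get_image(n); np.savez("pics/"+n+"2",px=i["pixels"],P=cloud(i),z=i["z_map"]); cv2.imwrite(f"pics/{n}2.png",i["pixels"])
s=readout.observe();print(s["position"],s["ee_rot"],s["width"],s["force"])
a=cv2.imread("pics/side2.png")[200:400,230:550]; cv2.imwrite("pics/s2.png",np.vstack([cv2.resize(a,None,fx=1.5,fy=1.5),cv2.resize(cv2.imread("pics/wrist2.png"),(480,300))]))
E
```

```text
clock: 7.02
position: [0.522, -0.0085, 0.225]
ee_rot: [0.049, -3.139, -0.001]
force: [0.2, 0.3, -1.4]
width: 0.439
gripper_force: 25.0
clock: 8.52
position: [0.5384, 0.2121, 0.2254]
ee_rot: [-0.459, -3.107, 0.001]
force: [-0.1, -0.6, -2.1]
width: 0.436
gripper_force: 25.0
[0.53853921 0.21228745 0.22552822] [-4.54821107e-01 -3.10771945e+00  9.52042224e-04] 0.43910268300551664 [ 0.44772386 -0.33268765 -0.88035069]
```

View pics/s2.png

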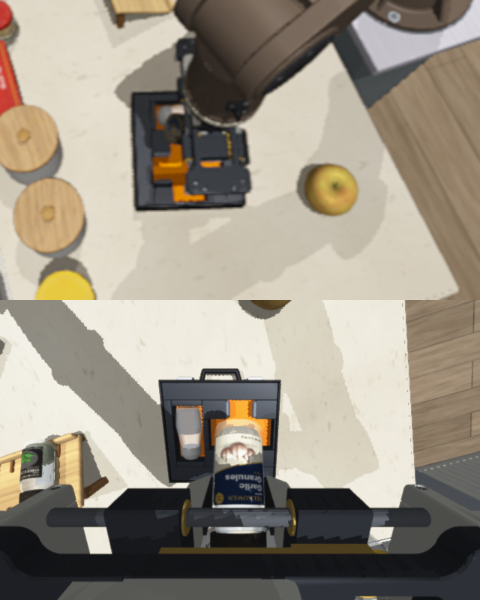

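The wrist view shows the jar held squarely, label up, at about (235,465) in the mosaic. Below it the case is at (220,430), with orange visible around the jar. I'll measure the jar in the hand and the case together.

```bash
cat > m5.py <<'E'
from h import *
from scipy.optimize import least_squares
import sys
tag=sys.argv[1]
s=readout.observe(); T=s["position"]; R=cv2.Rodrigues(s["ee_rot"])[0]
for n in("wrist","top","side"):
    d=np.load(f"pics/{n}{tag}.npz");P=d["P"];px=d["px"].astype(int);x,y,z=P[...,0],P[...,1],P[...,2]
    m=(px.max(-1)<110)&(z>.034)&(z<.046)&(abs(x-.52)<.125)&(abs(y-.19)<.13)
    m=cv2.morphologyEx(m.astype(np.uint8),cv2.MORPH_OPEN,np.ones((3,3)));q=P[m>0]
    r=cv2.minAreaRect(q[:,:2].astype(np.float32)*1000);print(n,"case",len(q),r)
    hsv=cv2.cvtColor(d["px"],cv2.COLOR_BGR2HSV)
    m=(hsv[...,0]>8)&(hsv[...,0]<22)&(hsv[...,1]>200)&(z<.014)&(z>.006)&(abs(x-.54)<.08)&(abs(y-.217)<.08)
    q=P[m];a=np.radians(-16.8);ca=np.array([[np.cos(a),np.sin(a)],[-np.sin(a),np.cos(a)]])
    e=(q[:,:2]-[.539,.2165])@ca.T; print("  orange in case axes min/max mm",np.percentile(e,[.5,99.5],axis=0).round(4).tolist())
    if n=="wrist":
        L=(P-T)@R   # tool frame
        m=(abs(L[...,1])<.024)&(L[...,2]>-.045)&(L[...,2]<.05)&(L[...,0]>.006)&(L[...,0]<.07)&(d["z"]>0)
        q=L[m]
        def f(p):
            a=np.array([1,p[2],p[3]]);a/=np.linalg.norm(a);return np.linalg.norm(np.cross(q-[0,p[0],p[1]],a),axis=1)-.0205
        p=least_squares(f,[0,-.009,0,.7],loss="soft_l1",f_scale=.002).x
        a=np.array([1,p[2],p[3]]);a/=np.linalg.norm(a);t=(q-[0,p[0],p[1]])@a
        print("  jar tool-frame: y,z at x=0",p[:2].round(4),"yaw",np.degrees(p[2]).round(1),"tilt",np.degrees(np.arctan(p[3])).round(1),"low end t",np.percentile(t,99.5).round(4),"centre",([0,p[0],p[1]]+a*(np.percentile(t,99.5)-.0525)).round(4),"rms",f(p).std())
E
python3 m5.py 2
```

```text
wrist case 8823 ((528.0521240234375, 184.3632049560547), (187.97447204589844, 172.708251953125), 73.24772644042969)
  orange in case axes min/max mm [[-0.054, -0.0723], [0.0409, 0.0521]]
  jar tool-frame: y,z at x=0 [-0.0004 -0.0102] yaw -0.2 tilt 36.9 low end t 0.0552 centre [ 0.0022 -0.0004 -0.0086] rms 0.0035470777846246357
top case 1678 ((528.95166015625, 183.51504516601562), (187.59677124023438, 172.4141387939453), 73.18523406982422)
  orange in case axes min/max mm [[-0.054, -0.044], [0.024, 0.0213]]
side case 1851 ((531.8596801757812, 185.64015197753906), (188.2740020751953, 170.9871826171875), 73.28475952148438)
  orange in case axes min/max mm [[-0.0531, -0.0702], [0.0541, 0.0488]]
```

```bash
python3 -m creep '[[-0.02,0.09,0.3,0,0.3],[0,0,0.7,0,0.3],[0,0,0.7,0,0.3],[0,0,0.7,0,0.3],[0,0,0.7,0,0.3],[0,0,0.4,0,0.3],[0,0,0.2,0,0.3],[0,0,0,0,0.3]]' 12
python3 -m creep '[[0,0,0.1,0,0.3],[0,0,0.1,0,0.3],[0,0,0.1,0,0.3],[0,0,0,0,0.3]]'
python3 -m creep '[[0,0,0.1,0,0.3],[0,0,0.1,0,0.3],[0,0,0,0,0.3]]'
python3 -c "
from cell import readout
print(readout.observe()['ft_torque'])"
```

```text
clock: 9.68
position: [0.5409, 0.2159, 0.0778]
ee_rot: [-0.455, -3.108, 0.0]
force: [-0.4, -0.4, -0.7]
width: 0.44
gripper_force: 12.0
clock: 10.18
position: [0.5408, 0.2158, 0.0658]
ee_rot: [-0.456, -3.108, 0.0]
force: [-0.4, -0.9, 0.8]
width: 0.445
gripper_force: 12.0
clock: 10.55
position: [0.5415, 0.2158, 0.0579]
ee_rot: [0.456, 3.107, 0.0]
force: [3.3, -1.2, 2.7]
width: 0.44
gripper_force: 12.0
[-0.33720572 -0.71682677  0.00687882]
```

```bash
python3 -m creep '[[0,0,0.1,0,0.3],[0,0,0.1,0,0.3],[0,0,0,0,0.3]]'
python3 -m creep '[[0,0,0.1,0,0.3],[0,0,0.1,0,0.3],[0,0,0,0,0.3]]'
python3 - <<'E'
from h import *
for n in ("side","top","wrist"):
    i=vision.get_image(n); np.savez("pics/"+n+"3",px=i["pixels"],P=cloud(i),z=i["z_map"]); cv2.imwrite(f"pics/{n}3.png",i["pixels"])
E
python3 m5.py 3
```

```text
clock: 10.92
position: [0.5406, 0.216, 0.0495]
ee_rot: [-0.455, -3.108, 0.0]
force: [3.3, -0.7, 1.8]
width: 0.444
gripper_force: 12.0
clock: 11.3
position: [0.5403, 0.2159, 0.0414]
ee_rot: [-0.455, -3.107, 0.001]
force: [2.6, -0.4, 0.6]
width: 0.434
gripper_force: 12.0
wrist case 33227 ((520.2816162109375, 186.62991333007812), (188.21290588378906, 156.80809020996094), 73.2872314453125)
  orange in case axes min/max mm [[-0.0533, -0.0744], [0.0152, 0.0523]]
  jar tool-frame: y,z at x=0 [-0.0004 -0.0141] yaw 0.1 tilt 23.7 low end t 0.0704 centre [ 0.0164 -0.0003 -0.0069] rms 0.004275301880341009
top case 1648 ((529.1763916015625, 184.30734252929688), (189.2721405029297, 172.3227996826172), 72.960693359375)Traceback (most recent call last):
  File "m5.py", line 14, in <module>
    e=(q[:,:2]-[.539,.2165])@ca.T; print("  orange in case axes min/max mm",np.percentile(e,[.5,99.5],axis=0).round(4).tolist())
                                                                            ~~~~~~~~~~~~~^^^^^^^^^^^^^^^^^^^^
    return _quantile_unchecked(
        a, q, axis, out, overwrite_input, method, keepdims, weights)
    return _ureduce(a,
                    func=_quantile_ureduce_func,
    ...<5 lines>...
                    overwrite_input=overwrite_input,
                    method=method)
    r = func(a, **kwargs)
    result = _quantile(arr,
                       quantiles=q,
    ...<2 lines>...
                       out=out,
                       weights=wgt)
    slices_having_nans = np.isnan(arr[-1, ...])
                                  ~~~^^^^^^^^^
IndexError: index -1 is out of bounds for axis 0 with size 0
```

View pics/wrist3.png

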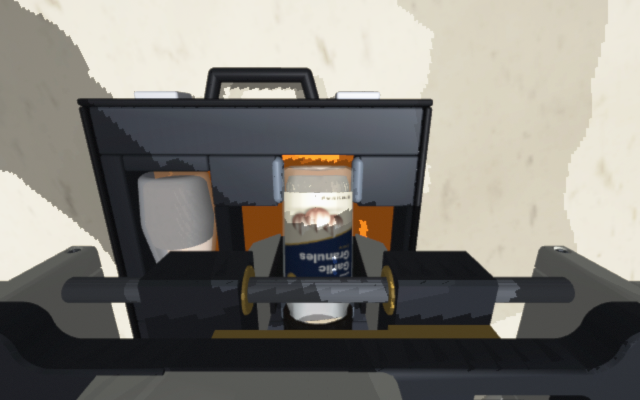

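The wrist view shows the jar's low end centred on the front lips at (279,180) and (357,180), levelling as it descends. Carrying on down with a firmer grip.

```bash
python3 -m creep '[[0,0,0.1,0,0.3],[0,0,0,0,0.3]]'
python3 -m creep '[[0,0,0,0,0.2],[0,0,0,0,0.2],[0,0,0.1,0,0.2],[0,0,0.1,0,0.2],[0,0,0,0,0.2]]' 40
python3 -m creep '[[0,0,0.1,0,0.2],[0,0,0.1,0,0.2],[0,0,0,0,0.2]]' 40
python3 -m creep '[[0,0,0.05,0,0.2],[0,0,0.05,0,0.2],[0,0,0,0,0.2]]' 40
python3 - <<'E'
from h import *
i=vision.get_image("wrist"); np.savez("pics/wrist4",px=i["pixels"],P=cloud(i),z=i["z_map"]); cv2.imwrite("pics/wrist4.png",i["pixels"])
E
```

```text
clock: 11.7
position: [0.5405, 0.2159, 0.0376]
ee_rot: [-0.455, -3.108, 0.0]
force: [1.5, 0.1, 1.1]
width: 0.439
gripper_force: 12.0
clock: 12.32
position: [0.5409, 0.2156, 0.0297]
ee_rot: [0.456, 3.108, -0.0]
force: [2.2, -1.2, -0.8]
width: 0.429
gripper_force: 40.0
clock: 12.7
position: [0.5421, 0.2154, 0.0223]
ee_rot: [0.456, 3.106, 0.001]
force: [5.8, -3.0, 3.3]
width: 0.43
gripper_force: 40.0
clock: 13.08
position: [0.5424, 0.2154, 0.02]
ee_rot: [0.457, 3.106, 0.002]
force: [-0.3, -5.6, 24.1]
width: 0.439
gripper_force: 40.0
```

View pics/wrist4.png

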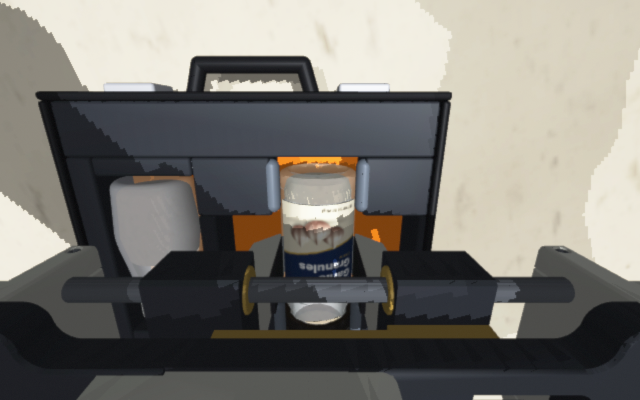

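The jar's low end looks past the front lips (around (318,175)) and the downward force is up at 24 N. The cap end is hidden, so I'll let go, rise and measure.

```bash
python3 -m creep '[[0,0,-0.05,0,0.6],[0,0,0,0,0.6],[0,0,0,0,0.6],[0,0,-0.3,0,0.6],[0,0,-0.8,0,0.6],[0,0,-0.8,0,0.6],[0,0,-0.8,0,0.6],[0,0,-0.6,0,0.6],[0,0,0,0,0.6]]'
cat > m6.py <<'E'
from h import *
from scipy.optimize import least_squares
import sys
a=np.radians(-16.8);C=np.array([[np.cos(a),-np.sin(a)],[np.sin(a),np.cos(a)]])
for n in("wrist","side"):
    i=vision.get_image(n);P=cloud(i);cv2.imwrite(f"pics/{n}{sys.argv[1]}.png",i["pixels"])
    e=(P[...,:2]-[.5385,.216])@C; z=P[...,2]
    m=(abs(e[...,0])<.06)&(abs(e[...,1])<.021)&(z>.036)&(z<.12)&(i["z_map"]>0)
    q=np.c_[e[m],z[m]]; q=q[(q[:,2]>.042)|(abs(q[:,1])<.012)]
    def f(p):
        v=np.array([1,p[2],p[3]]);v/=np.linalg.norm(v);return np.linalg.norm(np.cross(q-[0,p[0],p[1]],v),axis=1)-.0205
    p=least_squares(f,[0,.03,0,0],loss="soft_l1",f_scale=.002).x
    print(n,len(q),"y,z",p[:2].round(4),"yaw,tilt",np.degrees(p[2:]).round(1),"x",np.percentile(q[:,0],[1,99]).round(3),f(p).std().round(4))
    for lo in range(-56,56,14):
        k=q[(q[:,0]*1e3>lo)&(q[:,0]*1e3<lo+14)]; print("   top",lo,len(k),np.percentile(k[:,2],95).round(4) if len(k) else None)
print(readout.observe()["position"])
E
python3 m6.py 5
```

```text
clock: 14.25
position: [0.542, 0.2163, 0.1544]
ee_rot: [0.455, 3.105, 0.004]
force: [0.1, -0.0, -0.9]
width: 0.6
gripper_force: 0.0
wrist 3472 y,z [0.0001 0.0295] yaw,tilt [ 0.  -0.2] x [-0.059  0.054] 0.0018
   top -56 315 0.05
   top -42 526 0.051
   top -28 497 0.0512
   top -14 481 0.051
   top 0 456 0.0512
   top 14 390 0.0505
   top 28 378 0.0497
   top 42 329 0.0502
side 238 y,z [0.001  0.0293] yaw,tilt [2.3 0.2] x [-0.042  0.06 ] 0.0023
   top -56 3 0.0466
   top -42 7 0.0462
   top -28 10 0.0473
   top -14 5 0.0459
   top 0 0 None
   top 14 39 0.0511
   top 28 73 0.0516
   top 42 84 0.0512
[0.54055387 0.21596858 0.15201917]
```

View pics/wrist5.png

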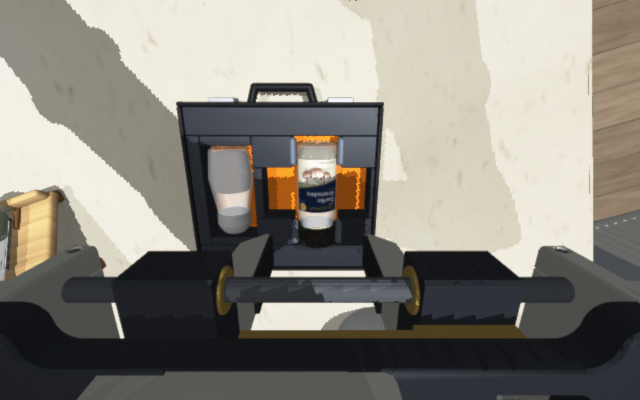

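The wrist view shows the jar lying in the cutout at about (318,195), between all four lips. The fit puts its axis at 29.5 mm and its tilt at about 0°, so it is home and level, and the gripper is clear.

```bash
python3 -c "
from cell import sign_off
print(sign_off())"
```

```text
the job is handed in; nothing more can be done
None
```

The jar with the dark blue label is in the cutout, pressed past the lips and measured level to within about 0.2° (axis 29.5 mm above the worktop, 30.4 mm expected); the gripper is clear, the other spice jar and the honey jar were not touched, and I handed the job in at about 14 s.

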